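# Check a slide-drying plate with a contact thermometer

## Robot

A 7-joint arm with a two-finger parallel gripper is mounted at the origin on the work surface. World frame = base frame: x ahead of the robot, y to its left, z up, the work surface at z = 0. Lengths are in m, angles in rad, forces in N, time in s.
With the tool pointing down it reaches from about 0.425 to 0.875 m from the base axis. Payload 4.7 kg.
Tool frame: the origin (TCP) lies midway between the tips of the shut fingers; the grasp point (between the pads) lies 19 mm behind it (ctrl.grip_point_offset is the distance from the TCP to the grasp point, in m); z points along the fingers, y is the line along which they close (so a half turn about z gives the same grasp; the last joint's range is limited). The gripper opens to 87 mm and grips with 3 to 60 N. Pads are 19 mm wide; open, the fingers measure 117 mm over their backs; the gripper's body (75 mm by 190 mm) begins 51 mm behind the grasp point.
Start: joints at [1.188, 0.321, -0.07, 1.45, 0.023, 1.371, -0.057], TCP at [0.251, -0.6, 0.223] pointing down, gripper open.
Joint ranges: [-2.86, 2.86], [-0.3, 2.09], [-1.38, 1.24], [0.06, 2.45], [-1.56, 4.7], [0.09, 2.05], [-2.69, 2.69]. Speed limits (rad/s): [2.57, 2.57, 3.14, 3.14, 3.14, 3.14, 3.14].

## Interface

Orientations are given as a rotation vector (axis times angle).
In Python, from bench import ctrl gives the robot as it stands. The module is installed in compiled form; this text tells all that it offers.
- The arm moves only by the shell command python3 -m handwheel 'ROWS' [OPENING] [FORCE]. ROWS is JSON, a list of rows, each an object of numbers: "x", "y", "z": the shift along the tool's x, y, z in m; "wx", "wy", "wz": the turn, a rotation vector about the tool's x, y, z in degrees. A call has 1 to 10 rows; each row is the pose to reach, as a shift and turn from the pose commanded when the call began, along the tool's axes at that moment; what a row does not reach only later rows make up. A row lasts 1/12 s, in which the tool goes at most 41.7 mm and 7.16 degrees, less where a joint would pass 70% of its speed; a pose out of reach is approached as far as the arm can. A call with a gripper value outside its range is refused whole. OPENING is the finger opening in m, from 0 to 0.087, set as the call begins (- or left out, the last holds). The fingers move at their own pace and stop on an object; FORCE is the grip in N (left out, the last holds). Time passes only in rows, so rows that repeat a pose let the fingers close. It gives the time, the measured TCP pose, the force, the opening and the grip force at its end, in the units of the state.
- ctrl.get_state(): the state, without advancing time (a new reading comes with each control period).
- ctrl.get_image(name): name is "scene" or "side" or "wrist"; returns a dict with "image" (400x640x3 uint8, red, green, blue), "K" (3x3 intrinsics, pixels), "world_to_cam" (4x4, takes a point from world to camera coordinates); the wrist camera has in their place "hand_eye" (4x4, takes a point from camera to tool coordinates, whose origin is the TCP and whose axes are the flange's). Camera axes: x right, y down, z forward; pixel columns grow to the right and rows downward; lengths in m; the calibration is good to about 2 mm. A picture is of the moment at which its call begins: read the wrist's pose just before it. There is no depth.
- ctrl.close_job(): hands the job in; it is judged then, once.
The state is a dict: "time": time; "joint_positions": joint angles; "qd": joint speeds; "joint_torque": joint torques, N m; "position": TCP position; "tool_rot": TCP orientation; "ft_force": force on the tool from outside, world axes, zero at the start; "torque": the same for the moment, N m; "grip_width": opening from 0.0 (shut) to 1.0 (fully open); "grip_force": force on a finger pad.
Only numpy, scipy, OpenCV 4.12 (cv2) and the standard library are available. Lean on these libraries where they do the work, as an engineer would, in place of code of your own. Each camera call takes 0.05 s, during which the arm holds its last target. There are 200 camera calls.

## Task

Take a contact reading on the sloping slide-drying plate: first squeeze the trigger of the pistol-grip meter lying in its foam tray fully home and let it spring right back, which wakes the meter. Then lift the cordless probe out of its cradle and hold its copper foot inside the ring on the plate, with the probe square to the sloping plate and pressed on so lightly that the sprung foot goes about half-way in. The job finishes while you are still holding the probe still like that; do not lean hard on the plate, and leave the dishes and other things on the bench where they are.

Things in the scene. Friction and masses are not known exactly. Their poses are not given: they have to be found in the camera images.
- tray: Grey foam-lined tray, fixed, 230 (x) x 270 mm (y), walls 46 mm high, with the pistol-grip meter lying on its side in it (fixed). Origin in the middle of its underside. The foam (top 36 mm above the bench) is cut away round the grip to a floor 10 mm above the bench, 95 mm or more either side of the grip. Highest part: the meter's head, 76 mm above the bench
- grip_mid (a point): Squeeze point of the meter, 50 mm above the bench, half-way between the untouched trigger's front face (y = 25 mm) and the back of the grip (y = -25 mm). x runs along the grip to the head, y is the squeeze direction, back of grip to trigger (level), z up. Grip: y -25 to 9, z -17 to 17, x from -83 mm. The head lies slantwise beyond: its near side is at x = 32 mm at y = 0, 22 mm at y = -50
- trigger_face (a point): Middle of the trigger's front face, on the trigger, where a finger presses: at x = 0, y = 25 mm, z = 0 of grip_mid when untouched; the black trigger is 44 mm long along the grip, 18 mm high in z, and its hinge is 30 mm further towards the head; the face moves 6.6 mm towards the grip when fully squeezed
- trigger (a joint): Trigger angle, rad: 0 released, 0.22 fully squeezed (stop). Sprung: takes about 2 N at the face to start and 5 N at the stop, and springs back by itself
- cradle: Grey charging cradle of the probe, a fixed block 75 x 85 mm, 70 mm high, on a thin rubber foot; origin in the middle of its underside. In its top is a rectangular socket 22 mm deep (34.5 mm along its x, 22.5 mm along its y) for the lower end of the probe's handle
- probe: Cordless probe, 0.11 kg, upright in the cradle, foot down. Pale flat-sided handle 32 mm (its x) by 20 mm (its y), 105 mm long; origin at the middle of the handle's lower end (48 mm above the bench in the cradle), z up the handle. Take it across the 20 mm, 60 to 75 mm above the origin; 70 mm of lift clears the cradle. Stem and copper foot stick out below: the foot's face is 44 mm below the origin
- foot_face (a point): Centre of the flat contact face of the copper foot (a disc 14 mm across) at the end of the probe; 44 mm below the probe's origin on its axis when the foot is out; its z is the probe's z
- foot (a joint): How far the sprung foot is pushed in along the probe's axis, m: 0 out, 0.008 fully in (stop). Stiffness 500 N/m: about 0.4 N to start, 2.4 N half-way, 4.4 N at the stop
- spot (a point): Centre of the marked ring, on the surface of the sloping plate: a thin white ring, 32 mm inside and 37 mm outside diameter, flush with the dark plate. z is square to the plate (out of it), x straight up the slope, y level across it. The plate slopes 20 degrees, low edge to the front
- dryer: Slide-drying plate, fixed: white wedge housing 235 mm deep (x), 280 mm wide (y), dark plate 196 x 268 mm on top, 55 mm above the bench at the low front edge (its -x side, with a 6 mm steel lip), 120 mm at the back. Glass slides lie on it to both sides, 55 mm or more from the ring's centre. Origin in the middle of its underside
- dish_a: Petri dish with lid, 91 mm across, 16 mm high, on the bench; origin under its centre. Leave alone
- dish_b: Another such dish. Leave alone
- dishes: Stack of three such dishes, 48 mm high. Leave alone
- pen: Marker pen lying on the bench, 130 mm long, 13 mm thick. Leave alone
- slide_box: White plastic slide box, 87 x 100 mm, 35 mm high. Leave alone
- jar: Small amber glass jar with white cap, 58 mm across, 85 mm high. Leave alone
There are look-alikes about, which are no part of the job. Of the things that look like the probe, take the one that is farthest to the robot's right at the start.

How it is judged:
On the way, in this order (a step that is already met when the one before it is completed fails the run):
1. the meter's trigger is squeezed fully home (value of joint trigger above 0.19 rad), for 0.1 s.
2. the trigger has sprung right back (value of joint trigger below 0.03 rad), for 0.1 s.
3. the probe is lifted clear of its cradle in the gripper (z of foot_face in the frame of cradle above 0.072 m and contact force between probe and the fingers above 1 N), for 0.1 s.
At the end, for the whole second after the job is handed in: The gripper still holds the probe at rest: foot face within 9 mm of the ring centre, axis within 0.15 rad of square to the plate, foot 1.2 to 7.2 mm in of its 8 mm, force on the plate 0.5 to 8 N, clear of the cradle; trigger released (below 0.03 rad) (distance between foot_face and spot below 0.009 m and angle between the z axis of probe and the z axis of spot, either way round below 0.15 rad and value of joint foot between 0.0012 and 0.0072 m and contact force between probe and dryer between 0.5 and 8 N and contact force between probe and the fingers above 1 N and linear speed of probe below 0.01 m/s and contact force between probe and cradle below 0.1 N and value of joint trigger below 0.03 rad); the arm keeps its last pose, push and grip.
It fails at once if the probe is leant hard on the plate (over 15 N) (contact force between probe and dryer above 15 N).
It fails at once if a dish, the pen, the slide box or the jar is pushed out of its place (30 mm) (distance of any of dish_a, dish_b, dishes, pen, slide_box, jar from where it was at the start of the episode above 0.03 m).
It also fails if it takes over 51 s, if anything falls off the work surface, if the arm or the gripper's body presses on something with over 40 N, if the wrist force passes 120 N, or if a joint passes its speed limit or range.

## Working session

There is one attempt and no reset: what is moved stays moved. The work goes in short steps, Python scripts to look and compute and a shell command to move; the robot and the scene stay as the last step left them, time stands still between calls to the robot, and variables do not carry over. Pictures are saved under pics/ and viewed, at most 10 in all, crops included, and the job is handed in when it is done.

```bash
mkdir -p pics
cat > h.py <<'E'
import numpy as np, cv2
from scipy.spatial.transform import Rotation as R
from bench import ctrl
def pose():
    s=ctrl.get_state(); T=np.eye(4); T[:3,:3]=R.from_rotvec(s["tool_rot"]).as_matrix(); T[:3,3]=s["position"]; return T
def grab(name,fn=None):
    T=pose(); d=ctrl.get_image(name)
    C=T@np.array(d["hand_eye"]) if name=="wrist" else np.linalg.inv(d["world_to_cam"])
    if fn: cv2.imwrite(fn,d["image"][:,:,::-1])
    np.savez("last_"+name,im=d["image"],K=d["K"],C=C); return d["image"],np.array(d["K"]),C
def load(name):
    d=np.load("last_"+name+".npz"); return d["im"],d["K"],d["C"]
def ray(K,C,uv):
    v=C[:3,:3]@np.linalg.inv(K)@np.array([uv[0],uv[1],1.]); return C[:3,3],v/np.linalg.norm(v)
def onz(K,C,uv,z):
    o,v=ray(K,C,uv); return o+v*(z-o[2])/v[2]
def proj(K,C,p):
    q=np.linalg.inv(C)@np.append(p,1); q=K@q[:3]; return q[:2]/q[2]
def tri(rays):
    A=sum(np.eye(3)-np.outer(v,v) for o,v in rays); b=sum((np.eye(3)-np.outer(v,v))@o for o,v in rays); return np.linalg.solve(A,b)
E
python3 - <<'E'
from h import *
for n in("scene","side"):
    im,K,C=grab(n,f"pics/{n}.png"); print(n,K,C.round(3))
print(ctrl.get_state())
E
```

```text
scene [[418.67834213   0.         325.12881806]
 [  0.         418.67834213 203.87777964]
 [  0.           0.           1.        ]] [[-0.311  0.797 -0.517  1.119]
 [ 0.95   0.267 -0.16   0.191]
 [ 0.011 -0.541 -0.841  1.012]
 [ 0.     0.     0.     1.   ]]
side [[374.14493703   0.         321.76373899]
 [  0.         374.14493703 196.44699299]
 [  0.           0.           1.        ]] [[-0.744 -0.452  0.493  0.197]
 [-0.669  0.514 -0.538  0.414]
 [-0.01  -0.729 -0.684  0.611]
 [ 0.     0.     0.     1.   ]]
{'time': 0.1, 'joint_positions': array([ 1.18809348,  0.32173914, -0.07008886,  1.45154047,  0.02259674,
        1.37081773, -0.05689701]), 'qd': array([ 0.00139426, -0.00193294,  0.00019056, -0.00199426, -0.00100924,
        0.00027129, -0.00208442]), 'joint_torque': array([ 2.27233013e-04, -4.92575347e+01, -4.06006509e-01, -3.13399315e+01,
       -6.43957802e-02,  3.94710456e-02,  3.80793585e-05]), 'position': array([ 0.25097298, -0.59905501,  0.22158354]), 'tool_rot': array([-3.07832163e+00, -6.18939388e-01,  6.68386390e-04]), 'ft_force': array([0.08490473, 0.19889399, 0.33599649]), 'torque': array([-0.02449079,  0.0251182 , -0.03678901]), 'grip_force': 0.0, 'grip_width': 1.0000616609874886}
```

View pics/scene.png

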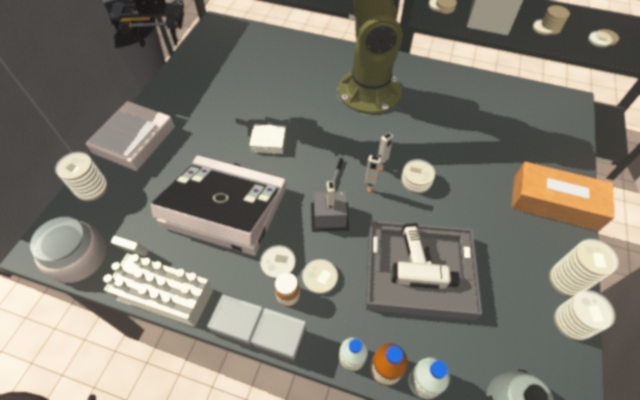

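View pics/side.png

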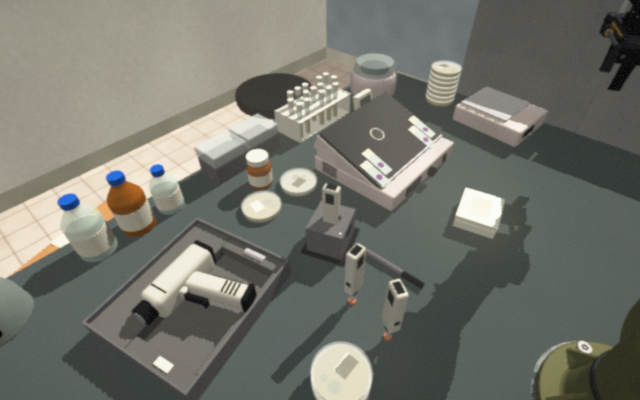

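The scene view shows three probe-like things: one in the cradle at (330,195) and two standing free at (373,170) and (386,148). The cradle one is farthest to the robot's right. The tray is at (425,270) with the grip running (410,230)→(422,265), and the ring is at (221,198). In the side view the ring is at (377,134), the trigger at about (195,298) and the cradle probe's top at about (332,188).

Run:
```python
from h import *
im,K,C=load("scene"); im2,K2,C2=load("side")
def t(a,b): return tri([ray(K,C,a),ray(K2,C2,b)]).round(3)
print("ring",t((221,198),(377,134)))
print("probe top",t((331,183),(332,187)))
print("cradle top z.07",onz(K,C,(330,205),.07).round(3))
for n,uv,z in [("grip end",(409,228),.05),("grip head jn",(422,263),.05),("trigger",(424,245),.05),("nose",(455,275),.05),("trayTL",(373,224),.046),("trayTR",(474,230),.046),("trayBL",(368,308),.046),("trayBR",(481,314),.046)]: print(n,onz(K,C,uv,z).round(3))
for n,uv,z in [("grip end",(250,297),.05),("trigger",(195,298),.05),("nose",(145,310),.05),("head back",(208,252),.05)]: print("s",n,onz(K2,C2,uv,z).round(3))
print("tool",pose().round(3))
```

```text
ring [ 0.621 -0.252  0.09 ]
probe top [0.529 0.023 0.155]
cradle top z.07 [0.539 0.025 0.07 ]
grip end [0.529 0.241 0.05 ]
grip head jn [0.618 0.293 0.05 ]
trigger [0.566 0.289 0.05 ]
nose [0.624 0.377 0.05 ]
trayTL [0.545 0.148 0.046]
trayTR [0.478 0.407 0.046]
trayBL [0.771 0.195 0.046]
trayBR [0.702 0.451 0.046]
s grip end [0.526 0.24  0.05 ]
s trigger [0.595 0.304 0.05 ]
s nose [0.638 0.373 0.05 ]
s head back [0.661 0.23  0.05 ]
tool [[ 0.922  0.387 -0.001  0.251]
 [ 0.387 -0.922  0.002 -0.599]
 [-0.    -0.002 -1.     0.222]
 [ 0.     0.     0.     1.   ]]
```

```bash
python3 -m handwheel '[{"z":-0.04},{"z":-0.08},{"x":0.32,"y":-0.34,"z":-0.08},{"x":0.32,"y":-0.34,"z":-0.08},{"x":0.32,"y":-0.34,"z":-0.08},{"x":0.32,"y":-0.34,"z":-0.08},{"x":0.32,"y":-0.34,"z":-0.08},{"x":0.32,"y":-0.34,"z":-0.08},{"x":0.32,"y":-0.34,"z":-0.08},{"x":0.32,"y":-0.34,"z":-0.08}]'
python3 - <<'E'
from h import *
T=pose(); print(T.round(3)); print((T[:3,:3].T@(np.array([.57,.28,.30])-T[:3,3])).round(3)); print(ctrl.get_state()["joint_positions"].round(2))
E
```

```text
[[ 0.922  0.387 -0.001  0.251]
 [ 0.387 -0.922  0.002 -0.599]
 [-0.    -0.002 -1.     0.222]
 [ 0.     0.     0.     1.   ]]
[ 0.634 -0.688 -0.077]
[ 1.19  0.32 -0.07  1.45  0.02  1.37 -0.06]invalid input at $[0]: expected keys x, y, z, wx, wy, wz
```

```bash
python3 -m handwheel '[{"x":0,"y":0,"z":-0.04,"wx":0,"wy":0,"wz":0},{"x":0,"y":0,"z":-0.08,"wx":0,"wy":0,"wz":0},{"x":0.32,"y":-0.34,"z":-0.08,"wx":0,"wy":0,"wz":0},{"x":0.32,"y":-0.34,"z":-0.08,"wx":0,"wy":0,"wz":0},{"x":0.32,"y":-0.34,"z":-0.08,"wx":0,"wy":0,"wz":0},{"x":0.32,"y":-0.34,"z":-0.08,"wx":0,"wy":0,"wz":0},{"x":0.32,"y":-0.34,"z":-0.08,"wx":0,"wy":0,"wz":0},{"x":0.32,"y":-0.34,"z":-0.08,"wx":0,"wy":0,"wz":0},{"x":0.32,"y":-0.34,"z":-0.08,"wx":0,"wy":0,"wz":0},{"x":0.32,"y":-0.34,"z":-0.08,"wx":0,"wy":0,"wz":0}]'
python3 - <<'E'
from h import *
T=pose(); print(T.round(3)); print((T[:3,:3].T@(np.array([.57,.28,.30])-T[:3,3])).round(3)); print(ctrl.get_state()["joint_positions"].round(2))
E
```

```text
time: 0.93
position: [0.3682, -0.2852, 0.3022]
tool_rot: [3.08, 0.619, -0.001]
ft_force: [1.7, 0.0, -0.7]
grip_width: 0.999
grip_force: 0.0
[[ 0.922  0.386 -0.     0.368]
 [ 0.386 -0.922 -0.    -0.285]
 [-0.001 -0.    -1.     0.302]
 [ 0.     0.     0.     1.   ]]
[ 0.405 -0.443  0.002]
[ 0.93 -0.09 -0.3   1.75 -0.03  1.48 -0.54]
```

```bash
python3 -m handwheel '[{"x":0.40,"y":-0.44,"z":0,"wx":0,"wy":0,"wz":0},{"x":0.40,"y":-0.44,"z":0,"wx":0,"wy":0,"wz":0},{"x":0.40,"y":-0.44,"z":0,"wx":0,"wy":0,"wz":0},{"x":0.40,"y":-0.44,"z":0,"wx":0,"wy":0,"wz":0},{"x":0.40,"y":-0.44,"z":0,"wx":0,"wy":0,"wz":0},{"x":0.40,"y":-0.44,"z":0,"wx":0,"wy":0,"wz":0},{"x":0.40,"y":-0.44,"z":0,"wx":0,"wy":0,"wz":0},{"x":0.40,"y":-0.44,"z":0,"wx":0,"wy":0,"wz":0},{"x":0.40,"y":-0.44,"z":0,"wx":0,"wy":0,"wz":0},{"x":0.40,"y":-0.44,"z":0,"wx":0,"wy":0,"wz":0}]'; python3 -m handwheel '[{"x":0.16,"y":-0.17,"z":0,"wx":0,"wy":0,"wz":-7},{"x":0.16,"y":-0.17,"z":0,"wx":0,"wy":0,"wz":-7},{"x":0.16,"y":-0.17,"z":0,"wx":0,"wy":0,"wz":-7},{"x":0.16,"y":-0.17,"z":0,"wx":0,"wy":0,"wz":-7},{"x":0.16,"y":-0.17,"z":0,"wx":0,"wy":0,"wz":-7},{"x":0.16,"y":-0.17,"z":0,"wx":0,"wy":0,"wz":-7},{"x":0.16,"y":-0.17,"z":0,"wx":0,"wy":0,"wz":-7}]';python3 - <<'E'
from h import *
T=pose(); print(T.round(3)); print(ctrl.get_state()["joint_positions"].round(2))
grab("wrist","pics/w1.png")
E
```

```text
time: 1.77
position: [0.5075, 0.1072, 0.3026]
tool_rot: [3.079, 0.618, 0.001]
ft_force: [0.8, -0.1, -0.0]
grip_width: 1.001
grip_force: 0.0
time: 2.35
position: [0.5876, 0.3305, 0.3]
tool_rot: [-3.028, -0.817, 0.005]
ft_force: [-2.1, -0.1, -0.8]
grip_width: 0.999
grip_force: 0.0
[[ 0.864  0.503 -0.005  0.588]
 [ 0.503 -0.864  0.004  0.331]
 [-0.002 -0.006 -1.     0.3  ]
 [ 0.     0.     0.     1.   ]]
[ 0.05  0.49 -0.9   1.23  0.37  1.59 -1.83]
```

View pics/w1.png

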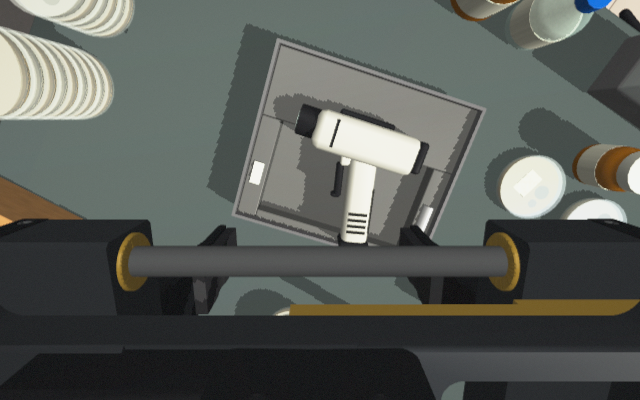

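The wrist view shows the white grip running down from the head at (365,160) to (353,240), with the black trigger to its left at (337,178). The rectangular cutout is free on both sides.

Run:
```python
from h import *
im,K,C=load("wrist"); hsv=cv2.cvtColor(im,cv2.COLOR_RGB2HSV)
g=im.astype(int).sum(2)
L=[];Rr=[]
for r in range(172,212,4):
    w=np.where(g[r,325:390]>480)[0]+325
    d=np.where(g[r,322:350]<130)[0]+322
    print(r,w.min(),w.max(),(d.min(),d.max()) if len(d) else None)
    w=w[w>=346]
    L.append(onz(K,C,(w.min()-.5,r),.05)); Rr.append(onz(K,C,(w.max()+.5,r),.05))
for n,A in (("trigside",L),("back",Rr)):
    A=np.array(A); m=A.mean(0); d=A[-1]-A[0]; _,_,V=np.linalg.svd(A-m); v=V[0]*np.sign(V[0][0]); print(n,m.round(4),np.degrees(np.arctan2(v[1],v[0])).round(1),A[0].round(3),A[-1].round(3))
for uv in [(340,160),(333,178),(330,196)]: print(onz(K,C,uv,.05).round(4))
print("tri face top z.059",onz(K,C,(333,178),.059).round(4)); print("C",C[:3,3].round(3))
for uv in [(280,39),(486,107),(234,213)]: print("tray corner",onz(K,C,uv,.046).round(4))
cv2.imwrite("pics/c1.png",cv2.resize(im[90:250,250:450],None,fx=4,fy=4,interpolation=cv2.INTER_CUBIC)[:600,:,::-1])
```

```text
172 351 375 (np.int64(336), np.int64(338))
176 351 375 (np.int64(335), np.int64(338))
180 351 374 (np.int64(335), np.int64(337))
184 350 373 (np.int64(335), np.int64(337))
188 350 373 (np.int64(334), np.int64(336))
192 349 371 (np.int64(331), np.int64(336))
196 349 371 (np.int64(337), np.int64(337))
200 348 370 None
204 348 370 None
208 347 369 None
trigside [0.5841 0.2844 0.05  ] 25.1 [0.605 0.295 0.05 ] [0.562 0.274 0.05 ]
back [0.5997 0.2577 0.05  ] 22.7 [0.622 0.267 0.05 ] [0.577 0.248 0.05 ]
[0.6119 0.3148 0.05  ]
[0.5874 0.3105 0.05  ]
[0.5648 0.3016 0.05  ]
tri face top z.059 [0.5886 0.3117 0.059 ]
C [0.643 0.364 0.462]
tray corner [0.6985 0.4497 0.046 ]
tray corner [0.7587 0.1922 0.046 ]
tray corner [0.4788 0.4006 0.046 ]
```

View pics/c1.png

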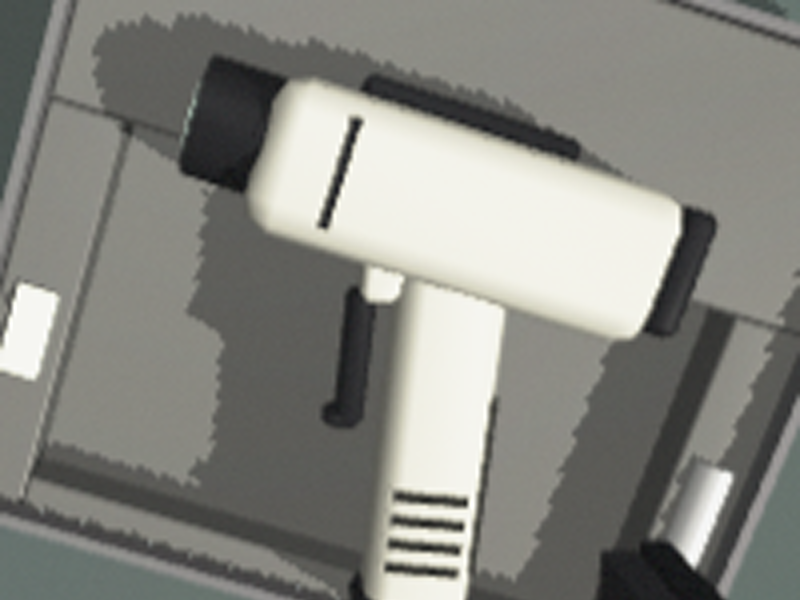

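The crop confirms it: the trigger spans (355,290) to (345,425), and the grip axis is yawed about 24°. I'll go down beside it and check the position before the final descent.

```bash
python3 -m handwheel '[{"x":-0.018,"y":0.03,"z":0,"wx":0,"wy":0,"wz":6},{"x":-0.018,"y":0.053,"z":0.04,"wx":0,"wy":0,"wz":6},{"x":-0.018,"y":0.053,"z":0.08,"wx":0,"wy":0,"wz":6},{"x":-0.018,"y":0.053,"z":0.12,"wx":0,"wy":0,"wz":6},{"x":-0.018,"y":0.053,"z":0.15,"wx":0,"wy":0,"wz":6},{"x":-0.018,"y":0.053,"z":0.15,"wx":0,"wy":0,"wz":6},{"x":-0.018,"y":0.053,"z":0.15,"wx":0,"wy":0,"wz":6},{"x":-0.018,"y":0.053,"z":0.15,"wx":0,"wy":0,"wz":6}]' 0.087 15
python3 - <<'E'
from h import *
T=pose(); print(T.round(4)); im,K,C=grab("wrist","pics/w2.png")
print((T[:3,:3].T@(np.array([.599,.276,.033])-T[:3,3])).round(4))
E
```

```text
time: 3.07
position: [0.6011, 0.2688, 0.1551]
tool_rot: [-3.075, -0.644, -0.005]
ft_force: [0.2, 0.3, 0.5]
grip_width: 1.001
grip_force: 0.0
[[ 9.159e-01  4.015e-01  3.000e-03  6.011e-01]
 [ 4.015e-01 -9.159e-01  9.000e-04  2.688e-01]
 [ 3.100e-03  4.000e-04 -1.000e+00  1.551e-01]
 [ 0.000e+00  0.000e+00  0.000e+00  1.000e+00]]
[ 0.0006 -0.0075  0.1221]
```

View pics/w2.png

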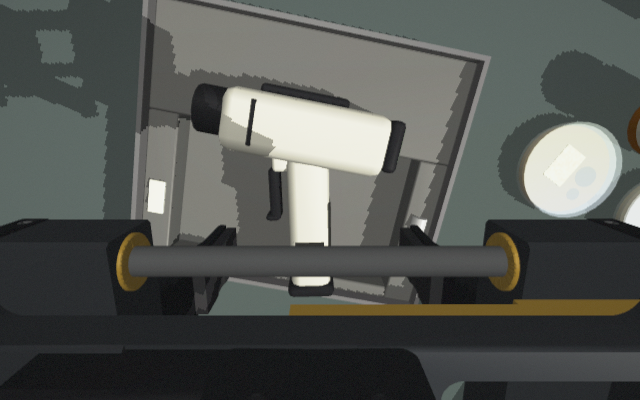

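The grip is now upright at columns 289–328 and the trigger is at (270–281, 168–220). I'll recompute from this closer view.

Run:
```python
from h import *
im,K,C=load("wrist"); T=pose(); Ti=np.linalg.inv(T)
def tl(uv,z=.05): return (Ti@np.append(onz(K,C,uv,z),1))[:3].round(4)
g=im.astype(int).sum(2)
for r in (185,200,215):
    w=np.where(g[r,284:340]>480)[0]+284; print(r,w.min(),w.max(),tl((w.min(),r)),tl((w.max(),r)))
for uv in [(277,168),(269,193),(268,220),(295,282),(330,282)]: print(uv,tl(uv))
```

```text
185 291 328 [ 0.0094 -0.0233  0.1059] [0.0094 0.008  0.1059]
200 291 328 [-0.0036 -0.0235  0.1058] [-0.0036  0.0081  0.1058]
215 292 327 [-0.0169 -0.0229  0.1058] [-0.017   0.0073  0.1058]
(277, 168) [ 0.0239 -0.0346  0.1059]
(269, 193) [ 0.0025 -0.0421  0.1058]
(268, 220) [-0.0214 -0.0438  0.1057]
(295, 282) [-0.0805 -0.0214  0.1055]
(330, 282) [-0.0805  0.0104  0.1055]
```

```bash
python3 -m handwheel '[{"x":-0.001,"y":-0.01,"z":0.03,"wx":0,"wy":0,"wz":0},{"x":-0.001,"y":-0.01,"z":0.07,"wx":0,"wy":0,"wz":0},{"x":-0.001,"y":-0.01,"z":0.1,"wx":0,"wy":0,"wz":0},{"x":-0.001,"y":-0.01,"z":0.122,"wx":0,"wy":0,"wz":0},{"x":-0.001,"y":-0.01,"z":0.122,"wx":0,"wy":0,"wz":0},{"x":-0.001,"y":-0.01,"z":0.122,"wx":0,"wy":0,"wz":0},{"x":-0.001,"y":-0.01,"z":0.122,"wx":0,"wy":0,"wz":0}]'
for i in 1 2; do python3 -m handwheel '[{"x":0,"y":0,"z":0,"wx":0,"wy":0,"wz":0},{"x":0,"y":0,"z":0,"wx":0,"wy":0,"wz":0},{"x":0,"y":0,"z":0,"wx":0,"wy":0,"wz":0},{"x":0,"y":0,"z":0,"wx":0,"wy":0,"wz":0},{"x":0,"y":0,"z":0,"wx":0,"wy":0,"wz":0},{"x":0,"y":0,"z":0,"wx":0,"wy":0,"wz":0}]' 0.02 18; done
python3 - <<'E'
from h import *
im,K,C=grab("wrist"); grab("side")
a=im[60:300,130:450]; b=load("side")[0][200:360,90:330]
cv2.imwrite("pics/c2.png",np.vstack([cv2.resize(a,(400,300)),cv2.resize(b,(400,267))])[:,:,::-1])
E
```

```text
time: 3.7
position: [0.597, 0.2791, 0.0339]
tool_rot: [-3.073, -0.646, -0.007]
ft_force: [-0.3, -0.1, 0.5]
grip_width: 1.002
grip_force: 0.0
time: 4.2
position: [0.5943, 0.2787, 0.0307]
tool_rot: [-3.073, -0.646, 0.001]
ft_force: [-4.0, 3.0, 2.4]
grip_width: 0.627
grip_force: 2.1
time: 4.7
position: [0.5932, 0.2791, 0.0305]
tool_rot: [-3.073, -0.651, 0.003]
ft_force: [-4.5, 1.9, 3.5]
grip_width: 0.503
grip_force: 19.4
```

View pics/c2.png

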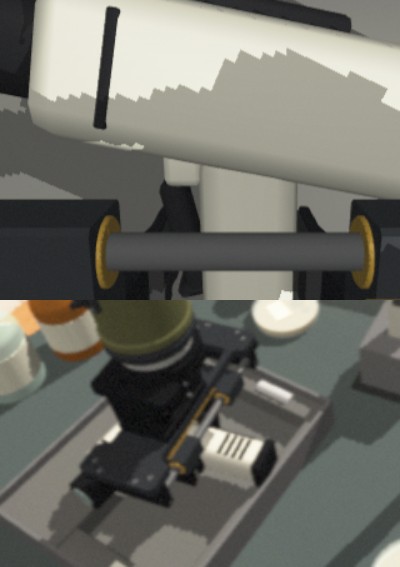

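The opening has stalled at 43.8 mm with 19 N, which matches the trigger at its stop (43.4 mm expected). Next I hold briefly, release, lift and go to view the probe.

```bash
python3 -m handwheel '[{"x":0,"y":0,"z":0,"wx":0,"wy":0,"wz":0},{"x":0,"y":0,"z":0,"wx":0,"wy":0,"wz":0},{"x":0,"y":0,"z":0,"wx":0,"wy":0,"wz":0}]'
for i in 1 2; do python3 -m handwheel '[{"x":0,"y":0,"z":0,"wx":0,"wy":0,"wz":0},{"x":0,"y":0,"z":0,"wx":0,"wy":0,"wz":0},{"x":0,"y":0,"z":0,"wx":0,"wy":0,"wz":0},{"x":0,"y":0,"z":0,"wx":0,"wy":0,"wz":0},{"x":0,"y":0,"z":0,"wx":0,"wy":0,"wz":0},{"x":0,"y":0,"z":0,"wx":0,"wy":0,"wz":0},{"x":0,"y":0,"z":0,"wx":0,"wy":0,"wz":0}]' 0.087 18; done
python3 -m handwheel '[{"x":0,"y":0,"z":-0.04,"wx":0,"wy":0,"wz":0},{"x":0,"y":0,"z":-0.08,"wx":0,"wy":0,"wz":0},{"x":0,"y":0,"z":-0.12,"wx":0,"wy":0,"wz":0},{"x":0,"y":0,"z":-0.16,"wx":0,"wy":0,"wz":0},{"x":0,"y":0,"z":-0.2,"wx":0,"wy":0,"wz":0},{"x":0,"y":0,"z":-0.24,"wx":0,"wy":0,"wz":0},{"x":0,"y":0,"z":-0.27,"wx":0,"wy":0,"wz":0}]'
python3 -m handwheel '[{"x":-0.229,"y":0.21,"z":0,"wx":0,"wy":0,"wz":0},{"x":-0.229,"y":0.21,"z":0,"wx":0,"wy":0,"wz":0},{"x":-0.229,"y":0.21,"z":0,"wx":0,"wy":0,"wz":0},{"x":-0.229,"y":0.21,"z":0,"wx":0,"wy":0,"wz":0},{"x":-0.229,"y":0.21,"z":0,"wx":0,"wy":0,"wz":0},{"x":-0.229,"y":0.21,"z":0,"wx":0,"wy":0,"wz":0},{"x":-0.229,"y":0.21,"z":0,"wx":0,"wy":0,"wz":0},{"x":-0.229,"y":0.21,"z":0,"wx":0,"wy":0,"wz":0},{"x":-0.229,"y":0.21,"z":0,"wx":0,"wy":0,"wz":0}]'
python3 - <<'E'
from h import *
print(pose().round(3)); grab("wrist","pics/w3.png")
E
```

```text
time: 5.05
position: [0.5932, 0.2791, 0.0306]
tool_rot: [-3.073, -0.651, 0.003]
ft_force: [-5.6, 1.4, 4.4]
grip_width: 0.505
grip_force: 19.4
time: 5.63
position: [0.5955, 0.2767, 0.0303]
tool_rot: [3.074, 0.644, -0.0]
ft_force: [0.7, -0.3, -0.1]
grip_width: 0.941
grip_force: 0.0
time: 6.22
position: [0.595, 0.2777, 0.0305]
tool_rot: [3.074, 0.646, -0.0]
ft_force: [-0.2, -1.4, -0.1]
grip_width: 0.997
grip_force: 0.0
time: 6.8
position: [0.5952, 0.2783, 0.3046]
tool_rot: [-3.074, -0.646, -0.006]
ft_force: [0.8, 0.4, -0.3]
grip_width: 0.998
grip_force: 0.0
time: 7.55
position: [0.4683, -0.0125, 0.3007]
tool_rot: [3.074, 0.631, -0.002]
ft_force: [-0.1, -0.8, 0.0]
grip_width: 1.001
grip_force: 0.0
[[ 0.919  0.394 -0.     0.468]
 [ 0.394 -0.919 -0.004 -0.013]
 [-0.002  0.003 -1.     0.301]
 [ 0.     0.     0.     1.   ]]
```

View pics/w3.png

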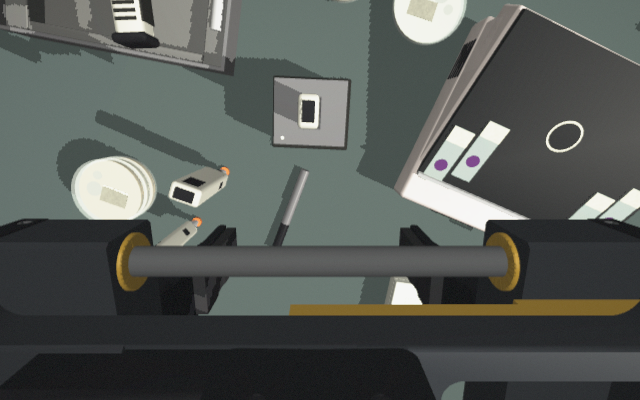

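The wrist view shows the cradle's top corners at about (275,77),(350,80),(345,149),(272,145), with the upright probe's top at (309,111). The ring is at (565,137), and the dryer's front edge runs from (403,190) towards (535,237). The two look-alikes at (200,185) and (180,232) stay clear.

Run:
```python
from h import *
im,K,C=load("wrist"); T=pose(); Ti=np.linalg.inv(T); rel=lambda p:(Ti@np.append(p,1))[:3].round(4)
g=im.astype(int).sum(2)
m=np.zeros(g.shape,np.uint8); m[80:145,280:345]=(g[80:145,280:345]>560)*255
c=max(cv2.findContours(m,0,2)[0],key=cv2.contourArea); r=cv2.minAreaRect(c); print("probe top px",r)
P=np.array([onz(K,C,b,.153) for b in cv2.boxPoints(r)]); print(P.round(4)); ctr=P.mean(0); print("probe ctr",ctr.round(4),rel(ctr))
for a,b in((0,1),(1,2)):
    d=P[b]-P[a]; t=T[:3,:3].T@d; print("side",np.linalg.norm(d).round(4),"tool ang",np.degrees(np.arctan2(t[1],t[0])).round(1))
Q=np.array([onz(K,C,u,.072) for u in [(275,77),(350,80),(345,149),(272,145)]]); print("cradle",Q.mean(0).round(4),rel(Q.mean(0)))
for a,b in((0,1),(1,2),(2,3),(3,0)):
    t=T[:3,:3].T@(Q[b]-Q[a]); print(np.linalg.norm(t).round(4),np.degrees(np.arctan2(t[1],t[0])).round(1))
rs=[]
def ring(name,uv):
    im,K,C=load(name); g=cv2.cvtColor(im,cv2.COLOR_RGB2GRAY); u,v=uv; s=30 if name=="wrist" else 14
    w=g[v-s:v+s,u-s:u+s]; m=(w>(np.median(w)+35)).astype(np.uint8)
    n,l,st,ce=cv2.connectedComponentsWithStats(m,connectivity=8)
    i=1+np.argmin([np.hypot(*(x-s)) for x in ce[1:]]); ys,xs=np.where(l==i)
    e=cv2.fitEllipse(np.c_[xs,ys].astype(np.float32)) if len(xs)>5 else None
    ct=(u-s+e[0][0],v-s+e[0][1]); print(name,ct,e,len(xs)); return ray(K,C,ct),ct
rs=[]
from h import load as _l
a,ca=ring("wrist",(565,137))
d=np.load("last_scene.npz"); b,cb=ring("scene",(221,198))
print("ring w+scene",tri([a,b]).round(4))
for z in (.085,.0875,.09): print(z,onz(K,C,ca,z).round(4))
f=[onz(K,C,u,.055) for u in [(403,190),(535,237)]]; d=f[1]-f[0]; print("front edge yaw",f,np.degrees(np.arctan2(d[1],d[0])))
```

```text
probe top px ((308.5, 111.0), (34.0, 19.0), 90.0)
[[0.5405 0.0377 0.153 ]
 [0.5473 0.0217 0.153 ]
 [0.5194 0.0098 0.153 ]
 [0.5124 0.0261 0.153 ]]
probe ctr [0.5299 0.0238 0.153 ] [ 0.0688 -0.0065  0.1477]
side 0.0174 tool ang 90.2
side 0.0304 tool ang -179.8
cradle [0.5292 0.023  0.072 ] [ 0.0679 -0.0062  0.2287]
0.0857 92.4
0.0784 -176.8
0.0877 -86.6
0.0769 4.7
wrist (564.3237915039062, 136.1192569732666) ((29.32379150390625, 29.1192569732666), (26.295862197875977, 37.82195281982422), 60.534122467041016) 341
scene (220.0220603942871, 197.47133350372314) ((13.02206039428711, 13.471333503723145), (8.654126167297363, 14.237171173095703), 87.84236145019531) 86
ring w+scene [ 0.6204 -0.2543  0.0882]
0.085 [ 0.6212 -0.2563  0.085 ]
0.0875 [ 0.6206 -0.2545  0.0875]
0.09 [ 0.62   -0.2527  0.09  ]
front edge yaw [array([ 0.48827453, -0.12383525,  0.055     ]), array([ 0.50021657, -0.31664465,  0.055     ])] -86.45579630634442
```

```bash
python3 -m handwheel '[{"x":0.04,"y":-0.006,"z":0,"wx":0,"wy":0,"wz":3},{"x":0.068,"y":-0.006,"z":0,"wx":0,"wy":0,"wz":3},{"x":0.068,"y":-0.006,"z":0.03,"wx":0,"wy":0,"wz":3},{"x":0.068,"y":-0.006,"z":0.06,"wx":0,"wy":0,"wz":3},{"x":0.068,"y":-0.006,"z":0.08,"wx":0,"wy":0,"wz":3},{"x":0.068,"y":-0.006,"z":0.08,"wx":0,"wy":0,"wz":3},{"x":0.068,"y":-0.006,"z":0.08,"wx":0,"wy":0,"wz":3},{"x":0.068,"y":-0.006,"z":0.08,"wx":0,"wy":0,"wz":3}]'
python3 - <<'E'
from h import *
T=pose(); print(T.round(4)); print((T[:3,:3].T@(np.array([.5297,.0235,.099])-T[:3,3])).round(4))
# dryer yaw from scene plate hull
im,K,C=load("scene"); 
m=(im.max(2)<70).astype(np.uint8); q=np.zeros_like(m); q[150:255,145:290]=m[150:255,145:290]
n,l,st,ce=cv2.connectedComponentsWithStats(cv2.morphologyEx(q,cv2.MORPH_OPEN,np.ones((3,3)))); i=1+np.argmax(st[1:,4]); print(st[i])
h=cv2.convexHull(max(cv2.findContours((l==i).astype(np.uint8),0,2)[0],key=cv2.contourArea)); a=cv2.approxPolyDP(h,6,True)[:,0]; print(a.tolist())
P=np.array([.62,-.254,.0878])
for u in a:
    for y in [0]:
        N=np.array([-np.sin(.349),0,np.cos(.349)]); o,v=ray(K,C,u); print(u,(o+v*((P-o)@N)/(v@N)).round(3))
E
```

```text
time: 8.27
position: [0.5307, 0.0275, 0.2221]
tool_rot: [-3.09, -0.568, -0.003]
ft_force: [0.8, 0.5, 0.3]
grip_width: 1.003
grip_force: 0.0
[[ 9.346e-01  3.556e-01  2.200e-03  5.307e-01]
 [ 3.556e-01 -9.346e-01  5.000e-04  2.750e-02]
 [ 2.200e-03  3.000e-04 -1.000e+00  2.221e-01]
 [ 0.000e+00  0.000e+00  0.000e+00  1.000e+00]]
[-0.0026  0.0033  0.1231]
[ 155  172  112   58 3430]
[[155, 200], [174, 182], [214, 172], [252, 183], [266, 205], [244, 229]]
[155 200] [ 0.694 -0.395  0.115]
[174 182] [ 0.612 -0.396  0.085]
[214 172] [ 0.528 -0.325  0.054]
[252 183] [ 0.53  -0.207  0.055]
[266 205] [ 0.599 -0.133  0.08 ]
[244 229] [ 0.701 -0.144  0.117]
```

```bash
python3 -m handwheel '[{"x":-0.002,"y":0.003,"z":0.03,"wx":0,"wy":0,"wz":0},{"x":-0.002,"y":0.003,"z":0.06,"wx":0,"wy":0,"wz":0},{"x":-0.002,"y":0.003,"z":0.09,"wx":0,"wy":0,"wz":0},{"x":-0.002,"y":0.003,"z":0.11,"wx":0,"wy":0,"wz":0},{"x":-0.002,"y":0.003,"z":0.122,"wx":0,"wy":0,"wz":0},{"x":-0.002,"y":0.003,"z":0.122,"wx":0,"wy":0,"wz":0},{"x":-0.002,"y":0.003,"z":0.122,"wx":0,"wy":0,"wz":0},{"x":-0.002,"y":0.003,"z":0.122,"wx":0,"wy":0,"wz":0}]'
python3 - <<'E'
from h import *
T=pose(); im,K,C=grab("wrist"); im2=grab("side")[0]
cv2.imwrite("pics/c3.png",np.vstack([cv2.resize(im[60:360,120:520],(560,420)),cv2.resize(im2[140:270,230:430],(260,169)).copy() if 0 else cv2.resize(im2[160:260,230:545],(560,178))])[:,:,::-1])
E
```

```text
time: 8.93
position: [0.5307, 0.023, 0.1007]
tool_rot: [3.089, 0.565, 0.005]
ft_force: [-0.5, 0.4, 0.8]
grip_width: 1.002
grip_force: 0.0
```

View pics/c3.png

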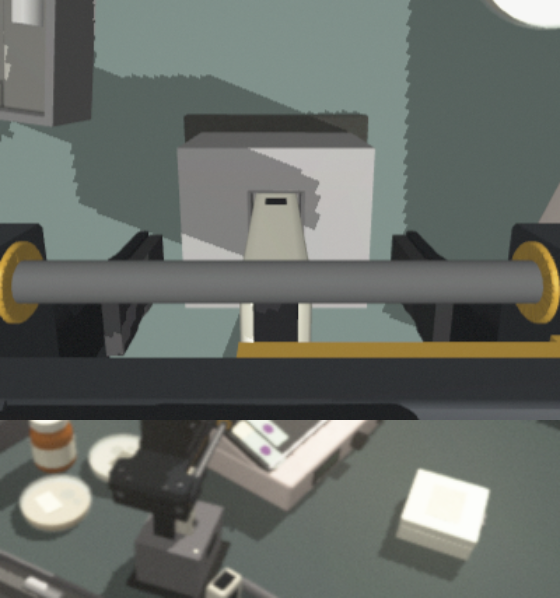

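The handle (columns 245–310) sits centred between the fingers (135–420) and square to the cradle. Closing now, then lifting.

```bash
python3 -m handwheel '[{"x":0,"y":0,"z":0,"wx":0,"wy":0,"wz":0},{"x":0,"y":0,"z":0,"wx":0,"wy":0,"wz":0},{"x":0,"y":0,"z":0,"wx":0,"wy":0,"wz":0},{"x":0,"y":0,"z":0,"wx":0,"wy":0,"wz":0},{"x":0,"y":0,"z":0,"wx":0,"wy":0,"wz":0},{"x":0,"y":0,"z":0,"wx":0,"wy":0,"wz":0},{"x":0,"y":0,"z":0,"wx":0,"wy":0,"wz":0},{"x":0,"y":0,"z":0,"wx":0,"wy":0,"wz":0},{"x":0,"y":0,"z":0,"wx":0,"wy":0,"wz":0},{"x":0,"y":0,"z":0,"wx":0,"wy":0,"wz":0}]' 0.0 30
python3 -m handwheel '[{"x":0,"y":0,"z":0,"wx":0,"wy":0,"wz":0},{"x":0,"y":0,"z":0,"wx":0,"wy":0,"wz":0},{"x":0,"y":0,"z":0,"wx":0,"wy":0,"wz":0},{"x":0,"y":0,"z":0,"wx":0,"wy":0,"wz":0}]'
python3 -c "
from h import *
print(pose().round(4),ctrl.get_state()['joint_positions'].round(2))"
```

```text
time: 9.87
position: [0.5289, 0.0227, 0.0985]
tool_rot: [3.09, 0.565, -0.0]
ft_force: [0.6, -0.4, 0.6]
grip_width: 0.324
grip_force: 0.0
time: 10.2
position: [0.5289, 0.0227, 0.0985]
tool_rot: [3.09, 0.565, -0.0]
ft_force: [0.2, -0.3, -0.7]
grip_width: 0.231
grip_force: 30.0
[[ 9.352e-01  3.541e-01 -1.000e-04  5.289e-01]
 [ 3.541e-01 -9.352e-01 -1.000e-04  2.270e-02]
 [-1.000e-04  0.000e+00 -1.000e+00  9.850e-02]
 [ 0.000e+00  0.000e+00  0.000e+00  1.000e+00]] [ 0.64  0.25 -0.82  1.88  0.21  1.1  -1.47]
```

```bash
python3 -m handwheel '[{"x":0,"y":0,"z":-0.02,"wx":0,"wy":0,"wz":0},{"x":0,"y":0,"z":-0.045,"wx":0,"wy":0,"wz":0},{"x":0,"y":0,"z":-0.07,"wx":0,"wy":0,"wz":0},{"x":0,"y":0,"z":-0.1,"wx":0,"wy":0,"wz":0},{"x":0,"y":0,"z":-0.13,"wx":0,"wy":0,"wz":0},{"x":0,"y":0,"z":-0.16,"wx":0,"wy":0,"wz":0},{"x":0,"y":0,"z":-0.19,"wx":0,"wy":0,"wz":0},{"x":0,"y":0,"z":-0.2,"wx":0,"wy":0,"wz":0},{"x":0,"y":0,"z":-0.2,"wx":0,"wy":0,"wz":0}]'
python3 -m handwheel '[{"x":-0.01,"y":0.03,"z":0,"wx":0,"wy":0,"wz":0},{"x":-0.02,"y":0.06,"z":0,"wx":0,"wy":0,"wz":0},{"x":-0.03,"y":0.095,"z":0,"wx":-1.8,"wy":4.7,"wz":0},{"x":-0.042,"y":0.13,"z":0,"wx":-3.6,"wy":9.4,"wz":0},{"x":-0.053,"y":0.165,"z":0,"wx":-5.3,"wy":14,"wz":0},{"x":-0.064,"y":0.2,"z":0,"wx":-7.1,"wy":18.7,"wz":0},{"x":-0.075,"y":0.235,"z":0,"wx":-7.1,"wy":18.7,"wz":0},{"x":-0.0845,"y":0.264,"z":0,"wx":-7.1,"wy":18.7,"wz":0},{"x":-0.0845,"y":0.264,"z":0,"wx":-7.1,"wy":18.7,"wz":0},{"x":-0.0845,"y":0.264,"z":0,"wx":-7.1,"wy":18.7,"wz":0}]'
python3 - <<'E'
from h import *
T=pose(); print(T.round(4)); im,K,C=grab("wrist","pics/w4.png"); im2,K2,C2=grab("side")
P=np.array([.6205,-.2543,.088]); N=np.array([-.342,0,.94])
print((T[:3,:3].T@(P+N*.0945-T[:3,3])).round(4)); f=T[:3,3]+T[:3,:3]@[0,0,.0945]; print("foot",f.round(4)); print(proj(K,C,f),proj(K,C,P),proj(K2,C2,f),proj(K2,C2,P))
cv2.imwrite("pics/c4.png",np.vstack([cv2.resize(im[0:270],(640,270)),cv2.resize(im2[40:200,260:500],(480,320)).copy() if 0 else cv2.resize(im2[20:185,220:540],(640,330))])[:,:,::-1])
print(ctrl.get_state()["grip_width"],ctrl.get_state()["grip_force"],ctrl.get_state()['joint_positions'].round(2))
E
```

```text
time: 10.95
position: [0.5304, 0.023, 0.301]
tool_rot: [3.089, 0.565, 0.007]
ft_force: [1.3, -0.1, -0.6]
grip_width: 0.225
grip_force: 30.0
time: 11.78
position: [0.5415, -0.256, 0.2952]
tool_rot: [2.989, 0.539, 0.522]
ft_force: [0.0, 0.8, -0.7]
grip_width: 0.226
grip_force: 30.0
[[ 0.8816  0.329   0.3385  0.5415]
 [ 0.3491 -0.9371  0.0015 -0.256 ]
 [ 0.3177  0.1168 -0.941   0.2952]
 [ 0.      0.      0.      1.    ]]
[ 4.100e-03 -1.000e-04  1.272e-01]
foot [ 0.5735 -0.2559  0.2063]
[319.06786232 199.52579749] [318.67664028 170.31963386] [400.15671339  96.95520731] [377.35547051 134.67376854]
0.2235687082487624 30.000078335870057 [ 1.04 -0.03 -0.53  1.74 -0.2   1.13 -0.64]
```

View pics/c4.png

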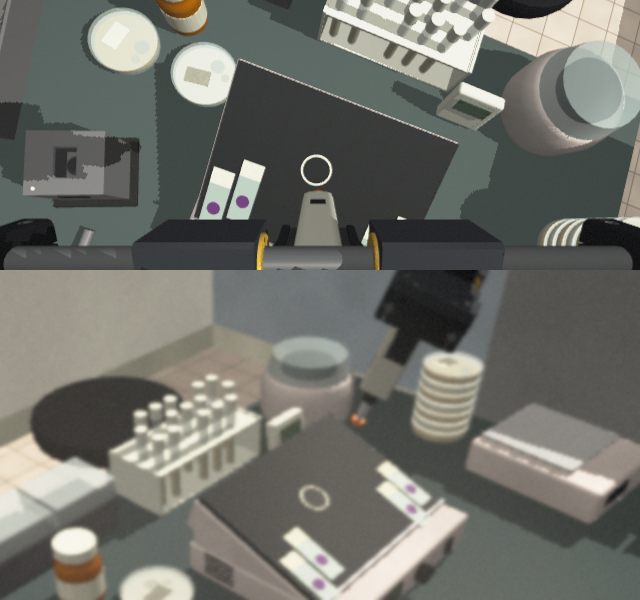

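The ring appears as a near-circle at (316,170), so the tool is square to the plate. The foot at (318,190) is on line, and the plate's back edge confirms a dryer yaw of about 0. I'll refine the ring centre from this view.

Run:
```python
from h import *
im,K,C=load("wrist"); g=cv2.cvtColor(im,cv2.COLOR_RGB2GRAY)
w=g[150:189,296:340]; n,l,st,ce=cv2.connectedComponentsWithStats((w>120).astype(np.uint8),connectivity=8); i=1+np.argmax(st[1:,4]); ys,xs=np.where(l==i)
e=cv2.fitEllipse(np.c_[xs,ys].astype(np.float32)); c=(296+e[0][0],150+e[0][1]); print(c,e)
ds=np.load("last_scene.npz")
r=[ray(K,C,c)]; im2,K2,C2=load("scene"); r.append(ray(K2,C2,(220.0,197.5))); print("tri w+scene",tri(r).round(4))
o,v=r[0]; N=np.array([-.342,0,.94]); P0=np.array([.6205,-.2543,.088]); P=o+v*((P0-o)@N)/(v@N); print(P.round(4))
T=pose(); print(T.round(4)); print((T[:3,:3].T@(P+N*.0945-T[:3,3])).round(4))
```

```text
(315.9494285583496, 169.79720306396484) ((19.94942855834961, 19.797203063964844), (29.159013748168945, 29.19220733642578), 60.0903205871582)
tri w+scene [ 0.6205 -0.2523  0.0896]
[ 0.62   -0.251   0.0878]
[[ 0.8791  0.3343  0.3398  0.543 ]
 [ 0.3546 -0.935   0.0025 -0.2525]
 [ 0.3186  0.1183 -0.9405  0.2965]
 [ 0.      0.      0.      1.    ]]
[ 0.0016 -0.0007  0.1279]
```

```bash
cat > f.py <<'E'
from h import *
fs=[]
for i in range(3):
    s=ctrl.get_state(); fs.append(s["ft_force"]); ctrl.get_image("wrist")
N=np.array([-.342,0,.94]); F=np.array(fs); T=pose()
P=np.array([.62,-.251,.0878]); d=T[:3,:3].T@(P-T[:3,3]); print("t",s["time"],"Fn",(F@N).round(2),"ring in tool",d.round(4),"tilt",np.degrees(np.arccos(-T[:3,2]@N)).round(2))
E
python3 -m handwheel '[{"x":0.001,"y":0,"z":0.03,"wx":0,"wy":0,"wz":0},{"x":0.001,"y":0,"z":0.06,"wx":0,"wy":0,"wz":0},{"x":0.001,"y":0,"z":0.085,"wx":0,"wy":0,"wz":0},{"x":0.001,"y":0,"z":0.105,"wx":0,"wy":0,"wz":0},{"x":0.001,"y":0,"z":0.115,"wx":0,"wy":0,"wz":0},{"x":0.001,"y":0,"z":0.118,"wx":0,"wy":0,"wz":0},{"x":0.001,"y":0,"z":0.118,"wx":0,"wy":0,"wz":0},{"x":0.001,"y":0,"z":0.118,"wx":0,"wy":0,"wz":0},{"x":0.001,"y":0,"z":0.118,"wx":0,"wy":0,"wz":0},{"x":0.001,"y":0,"z":0.118,"wx":0,"wy":0,"wz":0}]'; python3 f.py
python3 -m handwheel '[{"x":0,"y":0,"z":0.002,"wx":0,"wy":0,"wz":0},{"x":0,"y":0,"z":0.004,"wx":0,"wy":0,"wz":0},{"x":0,"y":0,"z":0.004,"wx":0,"wy":0,"wz":0},{"x":0,"y":0,"z":0.004,"wx":0,"wy":0,"wz":0},{"x":0,"y":0,"z":0.004,"wx":0,"wy":0,"wz":0}]'; python3 f.py
```

```text
time: 12.72
position: [0.5851, -0.2543, 0.1896]
tool_rot: [2.982, 0.545, 0.528]
ft_force: [-0.5, 0.4, -0.3]
grip_width: 0.23
grip_force: 30.0
t 12.8167 Fn [-0.15 -1.27 -0.96] ring in tool [-0.0003 -0.0037  0.107 ] tilt nan
time: 13.28
position: [0.586, -0.2538, 0.1841]
tool_rot: [2.984, 0.546, 0.526]
ft_force: [0.1, 1.1, -0.5]
grip_width: 0.225
grip_force: 30.0
t 13.3833 Fn [-0.56 -0.96 -0.91] ring in tool [ 0.     -0.0031  0.1023] tilt nanf.py:6: RuntimeWarning: invalid value encountered in arccos
  P=np.array([.62,-.251,.0878]); d=T[:3,:3].T@(P-T[:3,3]); print("t",s["time"],"Fn",(F@N).round(2),"ring in tool",d.round(4),"tilt",np.degrees(np.arccos(-T[:3,2]@N)).round(2))
f.py:6: RuntimeWarning: invalid value encountered in arccos
  P=np.array([.62,-.251,.0878]); d=T[:3,:3].T@(P-T[:3,3]); print("t",s["time"],"Fn",(F@N).round(2),"ring in tool",d.round(4),"tilt",np.degrees(np.arccos(-T[:3,2]@N)).round(2))
```

```bash
python3 -m handwheel '[{"x":0,"y":-0.002,"z":0.002,"wx":0,"wy":0,"wz":0},{"x":0,"y":-0.003,"z":0.004,"wx":0,"wy":0,"wz":0},{"x":0,"y":-0.003,"z":0.005,"wx":0,"wy":0,"wz":0},{"x":0,"y":-0.003,"z":0.005,"wx":0,"wy":0,"wz":0},{"x":0,"y":-0.003,"z":0.005,"wx":0,"wy":0,"wz":0}]' >/dev/null; python3 f.py 2>&1 | grep Fn
for i in 1 2; do python3 -m handwheel '[{"x":0,"y":0,"z":0.001,"wx":0,"wy":0,"wz":0},{"x":0,"y":0,"z":0.0015,"wx":0,"wy":0,"wz":0},{"x":0,"y":0,"z":0.0015,"wx":0,"wy":0,"wz":0},{"x":0,"y":0,"z":0.0015,"wx":0,"wy":0,"wz":0}]' >/dev/null; python3 f.py  2>&1 | grep t.;done
```

```text
P=np.array([.62,-.251,.0878]); d=T[:3,:3].T@(P-T[:3,3]); print("t",s["time"],"Fn",(F@N).round(2),"ring in tool",d.round(4),"tilt",np.degrees(np.arccos(-T[:3,2]@N)).round(2))
t 13.95 Fn [ 0.72  0.09 -0.32] ring in tool [0.     0.0002 0.0973] tilt nan
f.py:6: RuntimeWarning: invalid value encountered in arccos
  P=np.array([.62,-.251,.0878]); d=T[:3,:3].T@(P-T[:3,3]); print("t",s["time"],"Fn",(F@N).round(2),"ring in tool",d.round(4),"tilt",np.degrees(np.arccos(-T[:3,2]@N)).round(2))
t 14.4333 Fn [1.75 1.79 0.54] ring in tool [-0.      0.      0.0958] tilt nan
f.py:6: RuntimeWarning: invalid value encountered in arccos
  P=np.array([.62,-.251,.0878]); d=T[:3,:3].T@(P-T[:3,3]); print("t",s["time"],"Fn",(F@N).round(2),"ring in tool",d.round(4),"tilt",np.degrees(np.arccos(-T[:3,2]@N)).round(2))
t 14.9167 Fn [2.26 1.11 1.15] ring in tool [-0.     -0.      0.0943] tilt nan
```

Run:
```python
from h import *
N=np.array([-.342,0,.94]); F=[]
for i in range(16): F.append(ctrl.get_state()["ft_force"]); im=ctrl.get_image("side")["image"]
F=np.array(F)@N; print(F.mean(),F.std()); s=ctrl.get_state(); print(s["time"],s["grip_force"],s["grip_width"],np.abs(s["qd"]).max())
w,K,C=grab("wrist")
cv2.imwrite("pics/c5.png",np.vstack([cv2.resize(im[80:180,300:460],(640,400),interpolation=cv2.INTER_CUBIC),cv2.resize(w[130:230,240:400],(320,200))[:,:].repeat(2,1)[:,:640]])[:,:,::-1])
```

```text
1.4068031397628336 0.3371017700054726
15.7667 30.00022017164156 0.23121984031847975 0.0015438599674545408
```

View pics/c5.png

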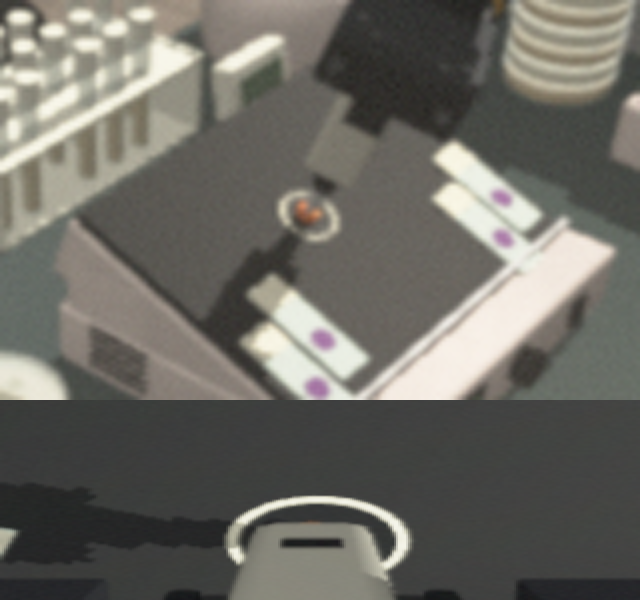

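The copper foot stands centred in the ring. Net push is 1.4 N plus about 1 N of probe weight, roughly 2.4 N, which is half-way in, and the arm is at rest. Handing in.

```bash
python3 -c "
from bench import ctrl
print(ctrl.close_job())"
```

```text
the job is handed in; nothing more can be done
None
```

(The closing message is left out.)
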